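# Pair the glazed fragments and hold them up for the magnifier

## Robot

A 6-joint arm with a two-finger parallel gripper is mounted at the origin on the work surface. World frame = base frame: x ahead of the robot, y to its left, z up, the work surface at z = 0. Lengths are in m, angles in rad, forces in N, time in s.
With the tool pointing down it reaches from about 0.3 to 0.875 m from the base axis. Payload 6.4 kg.
Tool frame: the origin (TCP) lies midway between the tips of the shut fingers; the grasp point (between the pads) lies 19 mm behind it; z points along the fingers, y is the line along which they close (so a half turn about z gives the same grasp; the last joint's range is limited). The gripper opens to 88 mm and grips with 3 to 60 N. Pads are 18 mm wide; open, the fingers measure 123 mm over their backs; the gripper's body (75 mm by 187 mm) begins 45 mm behind the grasp point.
Start: joints at [-1.533, 0.181, 1.607, -0, 1.354, -0.206], TCP at [0.139, -0.558, 0.2] pointing down, gripper open.
Joint ranges: [-2.99, 2.99], [-0.89, 2.07], [0.3, 2.58], [-1.14, 4.28], [0, 2.63], [-3.12, 3.12]. Speed limits (rad/s): [2.57, 2.57, 3.01, 3.14, 3.14, 3.14].

## Interface

Orientations are given as a rotation vector (axis times angle).
In Python, from station import r, cams, order gives the robot as it stands. The module is installed in compiled form; this text tells all that it offers.
- The arm moves only by the tool send_path, called after "Call:" as name(argument=value, ...) on one line, values as JSON. Schema: {"type":"object","properties":{"moves":{"type":"array","items":{"type":"number"},"minItems":7,"maxItems":84},"grip_force":{"type":"number"},"only":{"type":"string"},"quiet":{"type":"boolean"},"lines":{"type":"string"}},"required":["moves"],"additionalProperties":false}. moves is one flat list of numbers that holds 1 to 12 rows one after another, with no inner brackets; each row has 7 numbers: dx, dy, dz in shares of the most that a row can go, 1 being 50 mm, then a rotation vector rx, ry, rz in parts of the range, where 1.0 means pi rad, then the finger opening in m; each row shifts and turns the commanded pose from where the row before left it, along the tool's axes as they then stand; what a row does not reach is not made up. A row lasts 1/10 s, in which the tool goes at most 0.05 m and 0.15 rad, less where a joint would pass 70% of its speed; a pose out of reach is approached as far as the arm can. The fingers move at their own pace and stop on an object; grip_force is the grip in N (left out, the last holds). Time passes only in rows, so rows that do not move let the fingers close. The tool returns the time, the measured TCP pose, the force, the opening and the grip force at its end. only (a regular expression) keeps the lines of the reply that match it, lines (a string "A,B") keeps lines A to B, and quiet returns only ok. Input that does not fit is refused with a message, and nothing moves.
- r.get_obs(): the state, without advancing time (a new reading comes with each control period).
- cams.read_camera(name): name is "side" or "top" or "wrist"; returns a dict with "img" (420x560x3 uint8, red, green, blue), "z_map" (420x560 float32, m along the optical axis (not along the pixel's ray), 0 where there is no reading), "camera_matrix" (3x3 intrinsics, pixels), "eye" and "rotation" of the camera in the world. Camera axes: x right, y down, z forward; pixel columns grow to the right and rows downward; lengths in m; the calibration is good to about 2 mm. A picture is of the moment at which its call begins.
- order.hand_in(): hands the job in; it is judged then, once.
The state is a dict: "time": time; "joints": joint angles; "dq": joint speeds; "joint_efforts": joint torques, N m; "eef_pos": TCP position; "ee_rot": TCP orientation; "contact_force": force on the tool from outside, world axes, zero at the start; "moment": the same for the moment, N m; "finger_gap": finger opening in m; "gripper_force": force on a finger pad.
Only numpy, scipy, OpenCV 4.12 (cv2) and the standard library are available. Lean on these libraries where they do the work, as an engineer would, in place of code of your own. Each camera call takes 0.05 s, during which the arm holds its last target. There are 200 camera calls.

## Task

Lay the loose blue-glazed tile fragment, glaze up, in the free field of the aluminium specimen carrier, centred and square between its two stops like the green one, and let go of it while the carrier still stands on the turntable. Then lift the carrier by its orange grip, without tipping it, until its underside is about 20 cm above the table, and finish there still holding it, steady and level with both fragments lying in their fields. Leave the other finds and things on the table alone.

Things in the scene. Friction and masses are not known exactly. Their poses are not given: they have to be found in the camera images.
- turntable: black round turntable, 240 mm across, 15 mm high, fixed to the table (it does not turn); origin at the centre of its underside
- carrier: loose aluminium specimen carrier, about 0.35 kg, flat on the turntable: plate 200 (x) x 90 (y) x 6 mm thick; in its middle an upright orange grip, 40 mm along x, 14 mm thick along y, rising 55 mm above the plate's top (pinch it across y from above). A white field between two stops at each end, centred 65 mm from the middle along x. Origin at the centre of its underside, z up
- field_free (a point): centre of the carrier's free white field, on the plate's top (carrier frame: x +65, z +6 mm); axes as the carrier's. Its two dark stops are ridges 8 mm (x) x 50 mm (y) x 6 mm high with 50 mm of clear space between them along x; along y nothing bounds it, short red marks show its middle
- field_green (a point): centre of the carrier's other field, where the green fragment lies (carrier frame: x -65 mm, z +6 mm); axes as the carrier's
- blue_fragment: loose fragment of a floor tile, 40 (x) x 30 (y) x 14 mm (z), terracotta below and blue glaze with a thin white band on top, about 35 g, lying glaze up on the sheet of paper; in its field its long side (x, either way round) runs along the carrier's x. Origin at the centre of its underside, z up through the glaze
- green_fragment: like the blue fragment but with green glaze, already lying in the carrier's other field, loose; same size, origin and axes
- stone_chip: brown chip of stone, about 44 mm across and 23 mm high, on the sheet; leave alone. Origin at the centre of its underside
- clay_sherd: reddish clay sherd, about 46 mm across and 13 mm high, on the sheet; leave alone. Origin at the centre of its underside
- mug: white mug, 80 mm across, 95 mm high, near the back of the table; leave alone. Origin at the centre of its underside
- beaker: glass beaker, 70 mm across, 90 mm high, near the back; leave alone. Origin at the centre of its underside
- brush: brush, 180 mm long, lying near the back; leave alone. Origin under its middle
- loupe: black folding loupe, 52 mm disc with a short handle, 14 mm high, near the back; leave alone. Origin at the centre of the disc's underside
Not all that is in view belongs to the job. Leave any pink look-alike of the blue_fragment alone. There is more than one size of the turntable; the job needs the smaller.

How it is judged:
By the outcome, as a careful person would: the job done as asked, in the order asked, and still so for the second after the job is handed in, while the arm keeps its last pose, push and grip.
It also fails if it takes over 53 s, if anything falls off the work surface, if the arm or the gripper's body presses on something with over 40 N, if the wrist force passes 120 N, or if a joint passes its speed limit or range.

## Working session

There is one attempt and no reset: what is moved stays moved. The work goes in short steps, Python scripts to look and compute and a tool call to move; the robot and the scene stay as the last step left them, time stands still between calls to the robot, and variables do not carry over. Pictures are saved under pics/ and viewed, at most 10 in all, crops included, and the job is handed in when it is done.

```bash
mkdir -p pics; cat > h.py <<'E'
import numpy as np, cv2
from station import r, cams, order
def shot(n, fn=None):
    c=cams.read_camera(n)
    if fn: cv2.imwrite('pics/'+fn, c['img'][:,:,::-1])
    return c
def ray(c,uv,z):
    K=c['camera_matrix'];R=np.array(c['rotation']);e=np.array(c['eye'])
    d=R@np.linalg.inv(K)@np.array([uv[0],uv[1],1.]);return e+d*(z-e[2])/d[2]
def cloud(c):
    K=c['camera_matrix'];v,u=np.mgrid[:420,:560];p=np.stack([u,v,np.ones_like(u)],-1)@np.linalg.inv(K).T*c['z_map'][...,None]
    return p@np.array(c['rotation']).T+c['eye']
E
python3 - <<'E'
from h import *
a=shot('top','top0.png');b=shot('side','side0.png')
print(a['eye'],a['rotation'],a['camera_matrix']);print(b['eye'],a['z_map'].min(),a['z_map'].max())
o=r.get_obs();print(o)
E
```

```text
[ 0.3316313  -0.01249213  1.41300763] [-2.14872165  2.17252263 -0.15302688] [[538.55504871   0.         288.46222738]
 [  0.         538.55504871 206.2260437 ]
 [  0.           0.           1.        ]]
[0.30127746 0.92680452 0.81334156] 0.0 2.1845922
{'time': 0.1, 'joints': array([-1.53330764e+00,  1.81450790e-01,  1.60784488e+00, -2.91008436e-05,
        1.35379410e+00, -2.06294053e-01]), 'dq': array([-0.00044177, -0.00077834, -0.00227398, -0.00128985,  0.00116386,
       -0.00055019]), 'joint_efforts': array([ 1.06081770e-03, -4.34819734e+01, -3.42693257e+01,  7.05217640e-02,
        3.41084576e-02, -3.99931855e-05]), 'eef_pos': array([ 0.13878172, -0.55747627,  0.19953975]), 'ee_rot': array([-3.11679911e+00, -3.81813612e-01, -1.53705789e-04]), 'contact_force': array([-1.25354426,  0.25252255,  0.03292411]), 'moment': array([0.00942545, 0.00147507, 0.0468012 ]), 'gripper_force': 0.0, 'finger_gap': 0.08836893787038844}
```

View pics/top0.png

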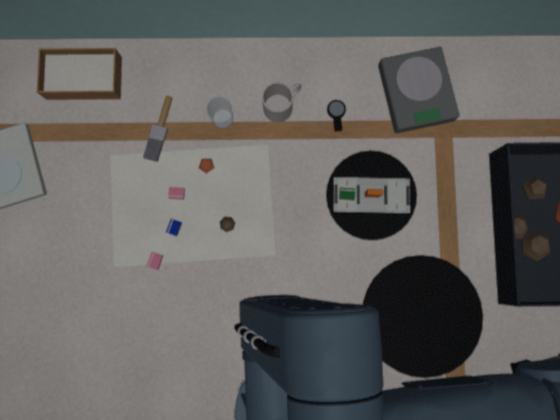

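View pics/side0.png

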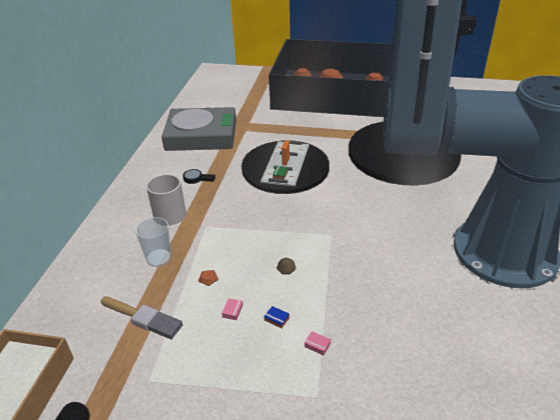

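Top view: candidates for the blue fragment are the blue block (174,227) and the pink look-alikes (176,193) and (154,261). I choose blue. The carrier is on the smaller turntable at (371,195), with the green fragment at (347,194), the grip at (375,193) and the free field near (398,196). In the side view blue is at (277,317).

```bash
sed -i "s/R=np.array(c\['rotation'\])/R=cv2.Rodrigues(np.array(c['rotation'],float))[0]/; s/np.array(c\['rotation'\]).T+/cv2.Rodrigues(np.array(c['rotation'],float))[0].T+/" h.py
python3 - <<'E'
from h import *
a=shot('top');b=shot('side')
def comp(m,uv):
    n,l,s,c=cv2.connectedComponentsWithStats(m.astype(np.uint8)); 
    i=min(range(1,n),key=lambda i:np.hypot(*(c[i]-uv)) if s[i,4]>8 else 1e9); return l==i
def rect(c,m,z):
    cs,_=cv2.findContours(m.astype(np.uint8),0,cv2.CHAIN_APPROX_NONE); k=max(cs,key=len)[:,0]
    p=np.array([ray(c,x,z)[:2] for x in k],np.float32); q=cv2.minAreaRect(p); return np.round(q[0],4),np.round(q[1],4),round(q[2],1), m.sum()
for n,c,ub,ug,uo,up in(('top',a,(174,227),(347,194),(375,193),(371,195)),('side',b,(277,317),(280,173),(286,152),(285,165))):
    I=c['img'].astype(int);R,G,B=I[...,0],I[...,1],I[...,2];P=cloud(c)
    bl=comp((B>R+50)&(B>G+50),ub);gr=comp((G>R+30)&(G>B+20),ug);og=comp((R>G+50)&(R>B+70),uo)
    print(n,'blue',rect(c,bl,.014),np.median(P[bl],0),'\ngreen',rect(c,gr,.035),np.median(P[gr],0),'\ngrip',rect(c,og,.076),np.median(P[og],0),P[og][:,2].max())
    h=P[...,2]; pl=comp((h>.017)&(h<.05)&(np.hypot(*(P[...,:2]-np.median(P[og],0)[:2]).transpose(2,0,1))<.13),up)
    print('plate',rect(c,pl,.021),np.median(P[pl],0))
w=a['img']
x=np.hstack([cv2.resize(w[205:275,130:240],None,fx=3.6,fy=3.6,interpolation=2),cv2.resize(w[160:230,320:425],None,fx=3.6,fy=3.6,interpolation=2)])
cv2.imwrite('pics/crop1.png',x[:,:,::-1])
E
```

```text
top blue (array([0.4604, 0.2653]), array([0.019 , 0.0335]), 71.0, np.int64(96)) [0.46107843 0.2649014  0.01429064] 
green (array([ 0.539, -0.182]), array([0.0344, 0.0167]), 83.7, np.int64(90)) [ 0.5382029  -0.18261852  0.03577368] 
grip (array([ 0.5386, -0.2474]), array([0.033 , 0.0102]), 89.4, np.int64(70)) [ 0.53839358 -0.24759301  0.07658894] 0.08123529571294075
plate (array([ 0.5207, -0.2507]), array([0.1794, 0.2318]), 6.9, np.int64(2747)) [ 0.53554844 -0.24906806  0.0222837 ]
side blue (array([0.4588, 0.2665]), array([0.0211, 0.0403]), 69.8, np.int64(177)) [0.45847104 0.26680574 0.01378104] 
green (array([ 0.541 , -0.1816]), array([0.0394, 0.0307]), 87.5, np.int64(86)) [ 0.53890467 -0.18123341  0.03502683] 
grip (array([ 0.5314, -0.2078]), array([0.0175, 0.1093]), 8.4, np.int64(92)) [ 0.53348084 -0.2374308   0.07216227] 0.8133415617042985
plate (array([ 0.5392, -0.2467]), array([0.2177, 0.0997]), 87.9, np.int64(1334)) [ 0.5315994  -0.22796494  0.02176872]
```

View pics/crop1.png

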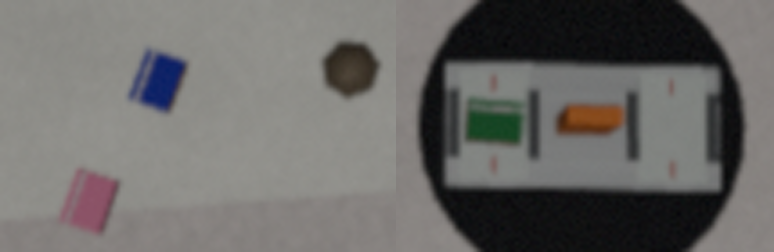

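Crop confirms the choice: a blue block with a white band, long side about −20° in world, with a pink look-alike below left of it. The free field is the right one, with red marks at crop (671,88) and (673,170). Next I move above the carrier to look at it with the wrist camera on the way.

The rows are not in the units I measure in: shifts go in shares of 50 mm and turns go in shares of pi rad. I convert before sending: 0.042 m is 0.84, -0.0185 m is -0.37.

Call:
send_path(moves=[0.84,-0.37,-0.2,0,0,0,0.088,0.84,-0.37,-0.2,0,0,0,0.088,0.84,-0.37,-0.2,0,0,0,0.088,0.84,-0.37,-0.2,0,0,0,0.088,0.84,-0.37,-0.2,0,0,0,0.088,0.84,-0.37,-0.2,0,0,0,0.088,0.84,-0.37,-0.2,0,0,0,0.088,0.84,-0.37,-0.2,0,0,0,0.088,0.84,-0.37,-0.2,0,0,0,0.088,0.84,-0.37,-0.2,0,0,0,0.088,0.84,-0.37,-0.2,0,0,0,0.088])

```text
time: 1.3
eef_pos: [0.5392, -0.2475, 0.3107]
ee_rot: [3.118, 0.382, -0.0]
contact_force: [0.8, -1.6, -0.7]
finger_gap: 0.0881
gripper_force: 0.0
```

Call:
send_path(moves=[0,0,0,0,0,-0.0471,0.088,0,0,0,0,0,-0.0471,0.088,0,0,0,0,0,-0.0471,0.088,0,0,0,0,0,-0.0471,0.088,0,0,0,0,0,-0.0471,0.088,0,0,0,0,0,-0.0471,0.088,0,0,0,0,0,-0.0471,0.088,0,0,0,0,0,-0.0471,0.088,0,0,0,0,0,-0.0471,0.088,0,0,0,0,0,0,0.088])

```text
time: 2.3
eef_pos: [0.5379, -0.2489, 0.31]
ee_rot: [-2.214, -2.228, 0.0]
contact_force: [0.4, 0.3, 0.1]
finger_gap: 0.0882
gripper_force: 0.0
```

```bash
python3 - <<'E'
from h import *
c=shot('wrist','w1.png');o=r.get_obs();print(c['eye'],c['rotation'],c['camera_matrix'],o['eef_pos'],o['ee_rot'],o['joints'],o['contact_force'])
E
```

```text
[ 0.53669468 -0.16929124  0.49398656] [2.83090286e+00 8.50904956e-03 2.23441468e-03] [[349.55486397   0.         279.88956532]
 [  0.         349.55486397 203.16421647]
 [  0.           0.           1.        ]] [ 0.53794223 -0.24892156  0.31009353] [-2.21915447e+00 -2.22313836e+00  9.75438575e-05] [-6.33458894e-01  1.52892568e-01  1.41988806e+00  1.19629578e-06
  1.56923264e+00 -6.35252516e-01] [0.24934317 0.00286203 0.93131078]
```

View pics/w1.png

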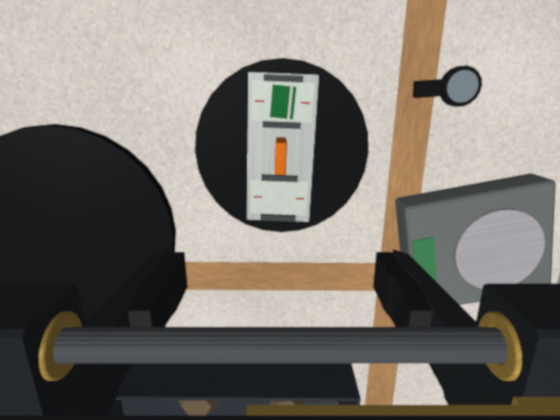

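Wrist view: the carrier is upright in the picture, with green at (283,101), the grip at (281,156), red marks near (260,101), (306,102), (257,197) and (300,198), and stops at rows 77, 125, 177 and 217.

```bash
python3 - <<'E'
from h import *
c=shot('wrist');I=c['img'].astype(int);R,G,B=I[...,0],I[...,1],I[...,2]
box=np.zeros(R.shape,bool);box[60:230,235:330]=1
def comps(m,z,mn=5):
    n,l,s,ce=cv2.connectedComponentsWithStats((m&box).astype(np.uint8))
    for i in range(1,n):
        if s[i,4]>=mn: print('  ',ce[i].round(1),s[i].tolist(),ray(c,ce[i],z)[:2].round(4))
print('marks');comps((R>G+25)&(R>B+25),.021)
V=I.max(-1)
plate=((V>120)&box).astype(np.uint8);plate=cv2.morphologyEx(plate,cv2.MORPH_CLOSE,np.ones((13,13)))
k=max(cv2.findContours(plate,0,cv2.CHAIN_APPROX_NONE)[0],key=cv2.contourArea)[:,0]
p=np.array([ray(c,x,.021)[:2] for x in k],np.float32);print(cv2.minAreaRect(p))
inn=cv2.erode(cv2.fillConvexPoly(np.zeros((420,560),np.uint8),cv2.convexHull(k),1),np.ones((5,5)))>0
print('stops');comps((V<75)&inn,.027,20)
h=cloud(c)[...,2];print('grip');comps((R>G+60)&(R>B+80),.076,20)
print('green');m=(G>R+30)&box;cs=max(cv2.findContours(m.astype(np.uint8),0,1)[0],key=len)[:,0];print(cv2.minAreaRect(np.array([ray(c,x,.035)[:2] for x in cs],np.float32)))
E
```

```text
marks
   [259.1 100.8] [255, 100, 9, 3, 20] [ 0.5104 -0.1815]
   [304.8 102.5] [301, 102, 9, 2, 17] [ 0.5698 -0.1836]
   [280.  156.7] [274, 137, 13, 39, 440] [ 0.5377 -0.2546]
   [257.5 196.5] [254, 196, 8, 2, 16] [ 0.506  -0.3114]
   [299.7 198.4] [296, 198, 8, 2, 13] [ 0.5657 -0.3141]
((0.5406386256217957, -0.2464984804391861), (0.13685064017772675, 0.2283974438905716), 0.07328316569328308)
stops
   [286.  144.4] [237, 62, 91, 166, 4632] [ 0.5456 -0.2371]
grip
   [279.9 157.8] [275, 142, 11, 33, 344] [ 0.5375 -0.2461]
green
((0.536504864692688, -0.18175029754638672), (0.039175257086753845, 0.021616583690047264), 84.6671142578125)
```

Converted, 0.047 m is 0.94, -0.007 m is -0.14.

Call:
send_path(moves=[0.94,-0.14,0.1,0,0,0,0.088,0.94,-0.14,0.1,0,0,0,0.088,0.94,-0.14,0.1,0,0,0,0.088,0.94,-0.14,0.1,0,0,0,0.088,0.94,-0.14,0.1,0,0,0,0.088,0.94,-0.14,0.1,0,0,0,0.088,0.94,-0.14,0.1,0,0,0,0.088,0.94,-0.14,0.1,0,0,0,0.088,0.94,-0.14,0.1,0,0,0,0.088,0.94,-0.14,0.1,0,0,0,0.088,0.94,-0.14,0.1,0,0,0,0.088])

```text
time: 3.5
eef_pos: [0.4578, 0.2695, 0.2554]
ee_rot: [2.22, 2.223, 0.001]
contact_force: [1.0, 0.2, -0.5]
finger_gap: 0.0881
gripper_force: 0.0
```

Call:
send_path(moves=[0,0,0,0,0,-0.0433,0.088,0,0,0,0,0,-0.0433,0.088,0,0,0,0,0,-0.0433,0.088,0,0,0,0,0,-0.0433,0.088,0,0,0,0,0,-0.0433,0.088,0,0,0,0,0,-0.0433,0.088,0,0,0,0,0,-0.0433,0.088,0,0,0,0,0,-0.0433,0.088,0,0,0,0,0,-0.0433,0.088,0,0,0,0,0,0,0.088])

```text
time: 4.5
eef_pos: [0.4584, 0.2676, 0.2553]
ee_rot: [-0.537, -3.095, 0.0]
contact_force: [0.9, -0.4, -0.4]
finger_gap: 0.088
gripper_force: 0.0
```

```bash
cat >> h.py <<'E'
def mrect(c,m,z,lab):
    cs=max(cv2.findContours(m.astype(np.uint8),0,cv2.CHAIN_APPROX_NONE)[0],key=len)[:,0]
    print(lab,cv2.boundingRect(cs),cv2.minAreaRect(np.array([ray(c,x,z)[:2] for x in cs],np.float32)))
def tool():
    o=r.get_obs();Rt=cv2.Rodrigues(o['ee_rot'])[0];print('t',o['time'],'pos',o['eef_pos'].round(4),'yhead',np.degrees(np.arctan2(Rt[1,1],Rt[0,1])).round(2),'z',Rt[:,2].round(4));return o['eef_pos'],Rt
E
python3 - <<'E'
from h import *
tool();c=shot('wrist','w2.png');I=c['img'].astype(int);R,G,B=I[...,0],I[...,1],I[...,2]
mrect(c,(B>R+50)&(B>G+50),.014,'blue')
E
```

```text
t 4.5 pos [0.4584 0.2676 0.2553] yhead 70.32 z [-1.e-04 -0.e+00 -1.e+00]
blue (272, 144, 16, 30) ((0.45775800943374634, 0.2673649787902832), (0.01865389570593834, 0.03593192249536514), 70.2999038696289)
```

View pics/w2.png

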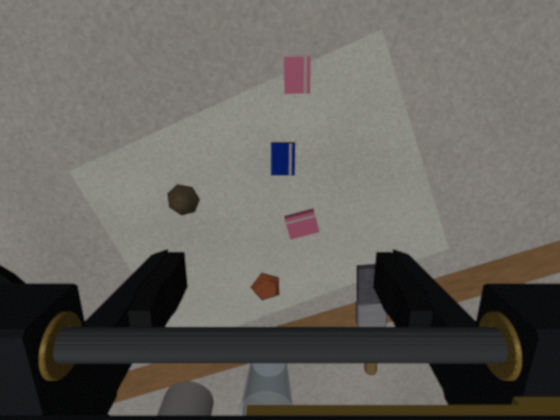

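Wrist view: blue (with its band) is at cols 271–296, rows 142–176. The pinks at (297,75) and (302,223) and the stone at (183,198) are clear of the finger path.

```bash
python3 - <<'E'
from h import *
p,Rt=tool();c=shot('wrist');I=c['img'].astype(int);R,G,B=I[...,0],I[...,1],I[...,2]
m=np.zeros(R.shape,bool);m[130:190,260:310]=((B>R+20))[130:190,260:310]
k=np.argwhere(m)[:,::-1];print(k.min(0),k.max(0))
q=cv2.minAreaRect(np.array([ray(c,x,.014)[:2] for x in k],np.float32));print(q)
d=np.array([*q[0],.0])-p;print('tool d',(Rt.T@d).round(4), 'height',np.median(cloud(c)[m][:,2]))
print(I[150:168,266:302].mean(0).astype(int).tolist())
E
```

```text
t 4.55 pos [0.4584 0.2676 0.2553] yhead 70.11 z [-0.e+00  1.e-04 -1.e+00]
[271 143] [294 174]
((0.45907193422317505, 0.2708834409713745), (0.028628896921873093, 0.038411665707826614), 70.09838104248047)
tool d [0.0005 0.0033 0.2553] height 0.013706310257278309
[[133, 133, 125], [133, 134, 125], [133, 134, 125], [127, 128, 123], [99, 102, 114], [55, 63, 101], [19, 34, 93], [6, 26, 92], [5, 26, 92], [6, 26, 92], [5, 26, 91], [5, 25, 91], [6, 26, 91], [6, 26, 92], [6, 26, 92], [5, 25, 91], [6, 26, 92], [5, 26, 91], [6, 26, 91], [6, 26, 91], [6, 26, 91], [16, 32, 92], [53, 59, 98], [95, 95, 107], [109, 107, 111], [84, 84, 104], [41, 48, 95], [18, 34, 93], [56, 63, 100], [105, 108, 115], [130, 131, 125], [136, 136, 128], [136, 136, 128], [135, 136, 127], [134, 135, 127], [134, 134, 126]]
```

Converted, 0.045 m is 0.9, 0.013 m is 0.26.

Call:
send_path(moves=[-0.02,0.06,0.8,0,0,0,0.07,0,0,0.9,0,0,0,0.07,0,0,0.9,0,0,0,0.07,0,0,0.9,0,0,0,0.07,0,0,0.7,0,0,0,0.07,0,0,0.4,0,0,0,0.07,0,0,0.26,0,0,0,0.07,0,0,0.16,0,0,0,0.07,0,0,0,0,0,0,0.07])

```text
time: 5.5
eef_pos: [0.4603, 0.27, 0.004]
ee_rot: [-0.536, -3.095, 0.0]
contact_force: [0.5, 0.4, -0.1]
finger_gap: 0.0708
gripper_force: 0.0
```

Call:
send_path(moves=[0,0,0,0,0,0,0.02,0,0,0,0,0,0,0.02,0,0,0,0,0,0,0.02,0,0,0,0,0,0,0.02,0,0,0,0,0,0,0.02], grip_force=12)

```text
time: 6.0
eef_pos: [0.4606, 0.2702, 0.0047]
ee_rot: [0.534, 3.095, 0.001]
contact_force: [0.0, -0.2, 0.4]
finger_gap: 0.0321
gripper_force: 0.0
```

```bash
python3 - <<'E'
from h import *
tool()
E
```

```text
t 6.0 pos [0.4606 0.2702 0.0047] yhead 70.41 z [ 6.e-04  2.e-04 -1.e+00]
```

Call:
send_path(moves=[0,0,0,0,0,0,0.02,0,0,0,0,0,0,0.02,0,0,0,0,0,0,0.02], grip_force=12)

```text
time: 6.3
eef_pos: [0.4603, 0.2701, 0.0043]
ee_rot: [-0.534, -3.096, 0.0]
contact_force: [-0.6, 0.7, 0.1]
finger_gap: 0.0202
gripper_force: 0.0
```

Call:
send_path(moves=[0,0,-0.2,0,0,0,0.02,0,0,-0.4,0,0,0,0.02,0,0,-0.8,0,0,0,0.02,0,0,-0.8,0,0,0,0.02,0,0,-0.8,0,0,0,0.02,0,0,0,0,0,0,0.02])

```text
time: 6.9
eef_pos: [0.4644, 0.2716, 0.1615]
ee_rot: [0.532, 3.086, 0.009]
contact_force: [0.1, 0.1, -0.3]
finger_gap: 0.02
gripper_force: 0.0
```

```bash
python3 - <<'E'
from h import *
p,Rt=tool();c=shot('wrist','w3.png');I=c['img'].astype(int);R,G,B=I[...,0],I[...,1],I[...,2]
m=(B>R+30)&(B>G+25);m[:,:200]=0;m[:,380:]=0;m[300:]=0;k=np.argwhere(m)[:,::-1]
print(k.min(0),k.max(0),m.sum(),np.median(cloud(c)[m],0))
z=p[2]+.0095;q=cv2.minAreaRect(np.array([ray(c,x,z)[:2] for x in k],np.float32));print(q,'tool',(Rt.T@(np.array([*q[0],z])-p)).round(4))
E
```

```text
t 6.9 pos [0.4644 0.2716 0.1615] yhead 70.43 z [ 0.0112  0.0037 -0.9999]
[261 151] [291 190] 1070 [0.45807206 0.26917151 0.01372436]
((0.4246358871459961, 0.28349605202674866), (0.015408084727823734, 0.02025790698826313), 70.34481048583984) tool [ 0.0414 -0.002  -0.0099]
```

View pics/w3.png

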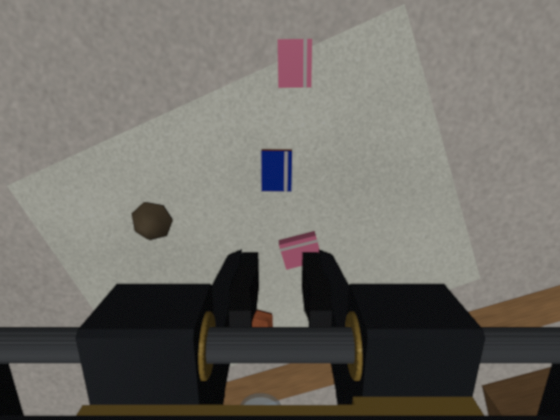

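The tile was not grasped: it still lies at (276,170), while the fingers closed to 20 mm. I'll check where the fingertips really are using the depth image.

```bash
python3 - <<'E'
from h import *
p,Rt=tool();c=shot('wrist');P=(cloud(c)-p)@Rt
K=c['camera_matrix'];Rc=cv2.Rodrigues(np.array(c['rotation'],float))[0]
for z in(0,-.019):
    q=Rc.T@(p+Rt@[0,0,z]-c['eye']);q=K@q/q[2];print('proj',z,q[:2])
print('cam in tool',(Rt.T@(c['eye']-p)).round(4))
for u in(240,250,255,305,310,320):
    print(u,[(v,*(1000*P[v,u]).round().astype(int).tolist()) for v in range(244,300,8)])
print(r.get_obs()['finger_gap'])
for n in('side',):
    s=shot(n,'s3.png');print(s['z_map'].shape)
E
```

```text
t 6.95 pos [0.4628 0.2709 0.1584] yhead 70.43 z [ 0.0072  0.0023 -1.    ]
proj 0 [279.92696221 238.13805637]
proj -0.019 [279.94071373 252.84321766]
cam in tool [ 8.030e-02 -1.000e-04 -1.839e-01]
240 [(244, -76, -43, 158), (252, 11, -18, -41), (260, 10, -17, -46), (268, 10, -17, -53), (276, 9, -16, -59), (284, 9, -15, -65), (292, 10, -15, -72)]
250 [(244, -76, -32, 159), (252, 10, -14, -39), (260, 9, -13, -45), (268, 10, -12, -55), (276, 10, -12, -60), (284, 10, -11, -66), (292, 6, -12, -66)]
255 [(244, -75, -26, 157), (252, 10, -11, -38), (260, 10, -11, -46), (268, 10, -10, -53), (276, 8, -10, -57), (284, 4, -10, -57), (292, 1, -10, -58)]
305 [(244, -69, 26, 143), (252, 10, 11, -38), (260, 9, 11, -45), (268, 10, 10, -53), (276, 9, 10, -58), (284, 5, 10, -59), (292, 1, 10, -58)]
310 [(244, -70, 31, 146), (252, 9, 14, -37), (260, 10, 13, -46), (268, 10, 13, -53), (276, 10, 12, -60), (284, 10, 12, -66), (292, 10, 11, -72)]
320 [(244, -76, 43, 158), (252, 11, 18, -41), (260, 11, 17, -48), (268, 9, 17, -53), (276, 10, 16, -60), (284, 10, 15, -67), (292, 10, 15, -71)]
0.02004981046290589
(420, 560)
```

View pics/s3.png

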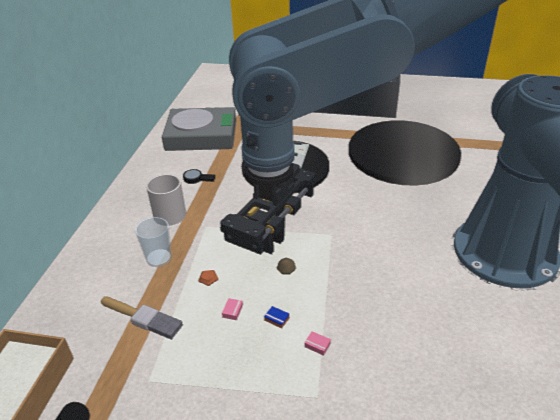

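The depth image puts the real fingertips about 36 mm behind the reported TCP, so the fingers closed above the tile. I'll measure that offset precisely.

```bash
python3 - <<'E'
from h import *
p,Rt=tool();c=shot('wrist');P=(cloud(c)-p)@Rt
m=(P[...,2]<-.015)&(P[...,2]>-.09)&(abs(P[...,0])<.03)&(abs(P[...,1])<.03)&(c['z_map']>0)
Q=P[m];print(m.sum(),np.percentile(Q[:,2],[98,99.5,100]).round(4))
for u in range(230,262,4): 
    v=np.argwhere(m[:,u])[:,0]
    if len(v): print(u,v.min(),(1000*P[v.min():v.min()+4,u]).round(1).tolist())
f=(abs(P[...,0]-.010)<.002)&m; print('y range right',np.percentile(P[f&(P[...,1]>0)][:,1],[1,99]),'left',np.percentile(P[f&(P[...,1]<0)][:,1],[1,99]))
E
```

```text
t 7.05 pos [0.46   0.27   0.1543] yhead 70.42 z [-0. -0. -1.]
6031 [-0.0398 -0.038  -0.0365]
230 253 [[10.4, -22.6, -40.6], [10.9, -22.2, -42.7], [11.3, -22.0, -44.4], [10.9, -22.0, -44.7]]
234 252 [[10.8, -20.8, -40.4], [11.1, -20.5, -41.9], [11.7, -20.2, -44.2], [11.2, -20.3, -44.2]]
238 250 [[10.4, -19.3, -37.5], [10.6, -19.1, -38.9], [10.9, -18.9, -40.7], [11.4, -18.7, -42.6]]
242 253 [[9.4, -17.4, -38.6], [9.3, -17.3, -39.3], [9.6, -17.1, -41.0], [9.5, -17.0, -41.8]]
246 252 [[9.7, -15.6, -38.1], [9.7, -15.5, -39.2], [9.7, -15.4, -40.2], [9.8, -15.3, -41.4]]
250 252 [[9.9, -13.7, -38.5], [9.8, -13.6, -39.5], [9.2, -13.7, -39.1], [10.1, -13.4, -42.1]]
254 252 [[10.4, -11.8, -39.6], [9.4, -11.9, -38.5], [9.2, -11.8, -39.2], [9.2, -11.8, -40.2]]
258 265 [[3.0, -10.2, -38.0], [2.2, -10.2, -37.5], [2.1, -10.2, -38.2], [1.7, -10.2, -38.4]]
y range right [0.00994085 0.02461887] left [-0.02492768 -0.01026409]
```

Converted, 0.04 m is 0.8, 0.03 m is 0.6.

Call:
send_path(moves=[0,0,0,0,0,0,0.07,0,0,0,0,0,0,0.07,0,0,0.8,0,0,0,0.07,0,0,0.8,0,0,0,0.07,0,0,0.8,0,0,0,0.07,0,0,0.6,0,0,0,0.07,0,0,0.3,0,0,0,0.07,0,0,0.2,0,0,0,0.07,0,0,0.1,0,0,0,0.07,0,0,0,0,0,0,0.07])

```text
time: 8.1
eef_pos: [0.4609, 0.2703, -0.0253]
ee_rot: [0.534, 3.095, 0.0]
contact_force: [-0.8, 0.3, 0.4]
finger_gap: 0.0701
gripper_force: 0.0
```

Call:
send_path(moves=[0,0,0.08,0,0,0,0.07,0,0,0.06,0,0,0,0.07,0,0,0,0,0,0,0.07])

```text
time: 8.4
eef_pos: [0.4606, 0.2702, -0.0324]
ee_rot: [0.534, 3.095, 0.0]
contact_force: [-0.2, -0.2, 0.1]
finger_gap: 0.07
gripper_force: 0.0
```

Call:
send_path(moves=[0,0,0,0,0,0,0.02,0,0,0,0,0,0,0.02,0,0,0,0,0,0,0.02,0,0,0,0,0,0,0.02,0,0,0,0,0,0,0.02,0,0,0,0,0,0,0.02,0,0,0,0,0,0,0.02,0,0,0,0,0,0,0.02], grip_force=12)

```text
time: 9.2
eef_pos: [0.4604, 0.2701, -0.0326]
ee_rot: [0.534, 3.096, 0.0]
contact_force: [0.0, -0.1, 0.3]
finger_gap: 0.03
gripper_force: 12.0
```

Call:
send_path(moves=[0,0,-0.2,0,0,0,0.02,0,0,-0.4,0,0,0,0.02,0,0,-0.8,0,0,0,0.02,0,0,-0.8,0,0,0,0.02,0,0,-0.8,0,0,0,0.02,0,0,-0.4,0,0,0,0.02,0,0,0,0,0,0,0.02,0,0,0,0,0,0,0.02])

```text
time: 10.0
eef_pos: [0.4603, 0.2701, 0.1374]
ee_rot: [0.534, 3.095, 0.0]
contact_force: [-0.8, 0.1, -1.2]
finger_gap: 0.0302
gripper_force: 12.0
```

```bash
python3 - <<'E'
from h import *
p,Rt=tool();c=shot('wrist','w4.png');I=c['img'].astype(int);R,G,B=I[...,0],I[...,1],I[...,2]
P=(cloud(c)-p)@Rt
m=(B>R+20);m[:,:220]=0;m[:,340:]=0;m&=abs(P[...,2]+.025)<.04
k=np.argwhere(m)[:,::-1];print(k.min(0),k.max(0),(1000*np.percentile(P[m],[2,50,98],axis=0)).round(1))
E
```

```text
t 10.0 pos [0.4603 0.2701 0.1374] yhead 70.42 z [ 6.e-04  2.e-04 -1.e+00]
[245 234] [315 316] [[-17.9 -14.7 -47.7]
 [  3.   -1.3 -46.3]
 [ 20.9  14.6 -44.2]]
```

View pics/w4.png

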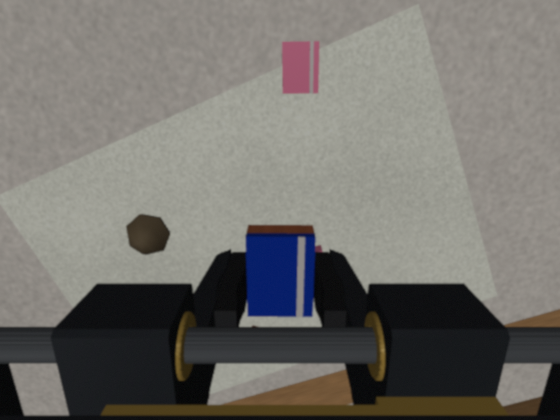

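The tile is gripped square: the glaze spans cols 247–315 and sits 1.5 mm forward of the tool centre, underside 32 mm behind the reported TCP. Moving it over the free field.

Converted, -0.0438 m is -0.876, -0.0222 m is -0.444.

Call:
send_path(moves=[-0.444,-0.876,0,0,0,0,0.02,-0.444,-0.876,0,0,0,0,0.02,-0.444,-0.876,0,0,0,0,0.02,-0.444,-0.876,0,0,0,0,0.02,-0.444,-0.876,0,0,0,0,0.02,-0.444,-0.876,0,0,0,0,0.02,-0.444,-0.876,0,0,0,0,0.02,-0.444,-0.876,0,0,0,0,0.02,-0.444,-0.876,0,0,0,0,0.02,-0.444,-0.876,0,0,0,0,0.02,-0.444,-0.876,0,0,0,0,0.02,-0.444,-0.876,0,0,0,0,0.02])

```text
time: 11.25
eef_pos: [0.5339, -0.3155, 0.1347]
ee_rot: [-0.534, -3.092, -0.004]
contact_force: [0.9, 0.3, 0.4]
finger_gap: 0.0295
gripper_force: 12.0
```

Call:
send_path(moves=[0,0,0,0,0,0.0446,0.02,0,0,0,0,0,0.0446,0.02,0,0,0,0,0,0.0446,0.02,0,0,0,0,0,0.0446,0.02,0,0,0,0,0,0.0446,0.02,0,0,0,0,0,0.0446,0.02,0,0,0,0,0,0.0446,0.02,0,0,0,0,0,0.0446,0.02,0,0,0,0,0,0.0446,0.02,0,0,0,0,0,0,0.02,0,0,0,0,0,0,0.02])

```text
time: 12.35
eef_pos: [0.5344, -0.3138, 0.1356]
ee_rot: [-2.251, -2.187, 0.0]
contact_force: [-0.4, -0.4, 0.0]
finger_gap: 0.0293
gripper_force: 12.0
```

```bash
python3 - <<'E'
from h import *
p,Rt=tool();c=shot('wrist','w5.png');I=c['img'].astype(int);R,G,B=I[...,0],I[...,1],I[...,2]
P=cloud(c);m=((R>G+25)&(R>B+25)&(P[...,2]<.03)).astype(np.uint8)
n,l,s,ce=cv2.connectedComponentsWithStats(m)
for i in range(1,n):
    if s[i,4]>4: print(ce[i].round(1),s[i,4],ray(c,ce[i],.021)[:2].round(4))
t=np.array([.5358,-.3142,-.0102]);print('tool d',(Rt.T@(t-p)).round(4))
m=(B>R+20);m[:,:220]=0;m[:,340:]=0;Q=(P-p)@Rt;m&=abs(Q[...,2]+.04)<.03
print((1000*np.percentile(Q[m],[2,50,98],axis=0)).round(1))
E
```

```text
t 12.35 pos [ 0.5344 -0.3138  0.1356] yhead -1.67 z [-0.0022  0.0019 -1.    ]
[483.2 121. ] 12508 [ 0.7048 -0.2628]
[243.6  20.5] 61 [ 0.5096 -0.1816]
[321.7  20.5] 62 [ 0.5697 -0.1834]
[293.  94.] 23 [ 0.5466 -0.2367]
[247.7 184.5] 26 [ 0.5053 -0.3116]
[316.2 185. ] 38 [ 0.5657 -0.3139]
[365.3 286. ] 43 [ 0.6135 -0.4165]
[193.7 288.5] 13 [ 0.4468 -0.4145]
[277.6 320.2] 758 [ 0.5272 -0.453 ]
tool d [-0.0007  0.0017  0.1458]
[[-18.5 -15.5 -47.7]
 [  2.6  -2.  -46.2]
 [ 20.4  14.  -44. ]]
```

View pics/w5.png

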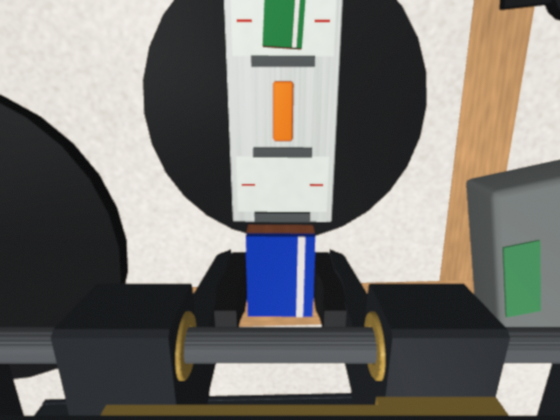

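The tile is held over the carrier; the free field's marks at (248,185) and (316,185) give centre (0.5355, −0.3128), matching the first measurement. Descending.

Converted, 0.04 m is 0.8, 0.02 m is 0.4.

Call:
send_path(moves=[-0.01,0.024,0.4,0,0,0,0.02,0,0,0.8,0,0,0,0.02,0,0,0.8,0,0,0,0.02,0,0,0.4,0,0,0,0.02,0,0,0.2,0,0,0,0.02,0,0,0,0,0,0,0.02,0,0,0,0,0,0,0.02,0,0,0,0,0,0,0.02])

```text
time: 13.2
eef_pos: [0.5376, -0.3159, 0.0092]
ee_rot: [2.255, 2.183, 0.0]
contact_force: [-0.2, -0.3, -0.0]
finger_gap: 0.0298
gripper_force: 12.0
```

```bash
python3 - <<'E'
from h import *
p,Rt=tool();t=np.array([.5357,-.3141,-.0105]);print('tool d',(Rt.T@(t-p)).round(4))
E
```

```text
t 13.2 pos [ 0.5376 -0.3159  0.0092] yhead -1.85 z [ 0.0024 -0.0021 -1.    ]
tool d [ 0.0018 -0.002   0.0197]
```

Call:
send_path(moves=[0,0,0,0,0,0,0.02,0,0,0,0,0,0,0.02,0,0,0,0,0,0,0.02])

```text
time: 13.5
eef_pos: [0.5367, -0.3152, 0.0079]
ee_rot: [2.257, 2.184, 0.0]
contact_force: [0.4, -0.1, -0.8]
finger_gap: 0.0297
gripper_force: 12.0
```

Call:
send_path(moves=[0,0,0,0,0,0,0.02])

```text
time: 13.6
eef_pos: [0.5365, -0.315, 0.0076]
ee_rot: [2.257, 2.184, 0.0]
contact_force: [0.1, 0.4, -0.9]
finger_gap: 0.0299
gripper_force: 12.0
```

```bash
python3 - <<'E'
from h import *
p,Rt=tool();t=np.array([.5357,-.3141,-.0105]);print('tool d',(Rt.T@(t-p)).round(4))
E
```

```text
t 13.6 pos [ 0.5365 -0.315   0.0076] yhead -1.88 z [ 3.e-04 -2.e-04 -1.e+00]
tool d [ 0.0009 -0.0008  0.0181]
```

Converted, 0.008 m is 0.16, 0.0006 m is 0.012.

Call:
send_path(moves=[0.012,-0.01,0.16,0,0,0,0.02,0,0,0.12,0,0,0,0.02,0,0,0.06,0,0,0,0.02,0,0,0,0,0,0,0.02,0,0,0,0,0,0,0.02,0,0,0,0,0,0,0.02,0,0,0,0,0,0,0.02])

```text
time: 14.3
eef_pos: [0.5361, -0.3145, -0.0094]
ee_rot: [2.257, 2.184, 0.0]
contact_force: [0.0, -0.8, -0.9]
finger_gap: 0.0298
gripper_force: 12.0
```

```bash
python3 - <<'E'
from h import *
p,Rt=tool();t=np.array([.5357,-.3141,-.0105]);print('tool d',(Rt.T@(t-p)).round(4))
c=shot('wrist');P=cloud(c);I=c['img'].astype(int);R,G,B=I[...,0],I[...,1],I[...,2]
m=(B>R+20)&(B>G+20)&(abs(P[...,2]-.035)<.015);m[:,:220]=0;m[:,340:]=0
print(np.percentile(P[m],[2,50,98],axis=0).round(4))
E
```

```text
t 14.3 pos [ 0.5361 -0.3145 -0.0094] yhead -1.88 z [ 4.e-04 -3.e-04 -1.e+00]
tool d [ 0.0004 -0.0004  0.0011]
[[ 0.5205 -0.334   0.0321]
 [ 0.5341 -0.3122  0.0368]
 [ 0.5503 -0.2939  0.0383]]
```

Converted, 0.0012 m is 0.024.

Call:
send_path(moves=[0,0,0.024,0,0,0,0.02,0,0,0,0,0,0,0.02,0,0,0,0,0,0,0.02,0,0,0,0,0,0,0.033,0,0,0,0,0,0,0.038,0,0,0,0,0,0,0.045,0,0,0,0,0,0,0.06])

```text
time: 15.05
eef_pos: [0.5359, -0.3144, -0.0108]
ee_rot: [2.258, 2.185, -0.0]
contact_force: [-0.1, -0.6, 0.1]
finger_gap: 0.0512
gripper_force: 0.0
```

Call:
send_path(moves=[0,0,-0.2,0,0,0,0.07,0,0,-0.6,0,0,0,0.088,0,0,-0.8,0,0,0,0.088,0,0,-0.8,0,0,0,0.088,0.6,0,-0.4,0,0,0,0.088,0.74,0,0,0,0,0,0.088,0,0,0,0,0,0,0.088,0,0,0,0,0,0,0.088,0,0,0,0,0,0,0.088,0,0,0,0,0,0,0.088])

```text
time: 16.05
eef_pos: [0.5379, -0.2483, 0.1289]
ee_rot: [-2.258, -2.183, 0.0]
contact_force: [0.4, -0.1, 0.1]
finger_gap: 0.0878
gripper_force: 0.0
```

```bash
python3 - <<'E'
from h import *
p,Rt=tool();c=shot('wrist','w6.png');I=c['img'].astype(int);R,G,B=I[...,0],I[...,1],I[...,2]
P=cloud(c);m=((R>G+25)&(R>B+25)&(P[...,2]<.03)).astype(np.uint8)
n,l,s,ce=cv2.connectedComponentsWithStats(m)
for i in range(1,n):
    if 4<s[i,4]<100: print(ce[i].round(1),s[i,4],ray(c,ce[i],.021)[:2].round(4))
H=P[...,2];m=(B>R+20)&(B>G+20)&(abs(H-.035)<.015);m[:,:200]=0;m[:,360:]=0;k=np.argwhere(m)[:,::-1]
print('blue',cv2.minAreaRect(np.array([ray(c,x,.035)[:2] for x in k],np.float32)))
m=(R>G+60)&(R>B+80)&(H>.06)&(H<.09);k=np.argwhere(m)[:,::-1]
print('grip',k.mean(0),cv2.minAreaRect(np.array([ray(c,x,.076)[:2] for x in k],np.float32)))
E
```

```text
t 16.05 pos [ 0.5379 -0.2483  0.1289] yhead -1.94 z [-4.e-04  1.e-04 -1.e+00]
[242.8 109. ] 44 [ 0.5097 -0.1816]
[317.2 109. ] 44 [ 0.5697 -0.1836]
[279.7 165.6] 27 [ 0.5379 -0.2289]
[270.  225.5] 8 [ 0.5273 -0.2831]
[290. 225.] 7 [ 0.5452 -0.2832]
[281.7 238.8] 80 [ 0.5374 -0.2964]
[247.7 255. ] 36 [ 0.5056 -0.3115]
[312.9 254.9] 36 [ 0.5656 -0.3135]
blue ((0.5352557897567749, -0.31332361698150635), (0.042201895266771317, 0.03063214384019375), 88.0255126953125)
grip [279.90702275 204.37289812] ((0.5376685261726379, -0.2451697736978531), (0.04187816008925438, 0.013120385818183422), 87.60662841796875)
```

View pics/w6.png

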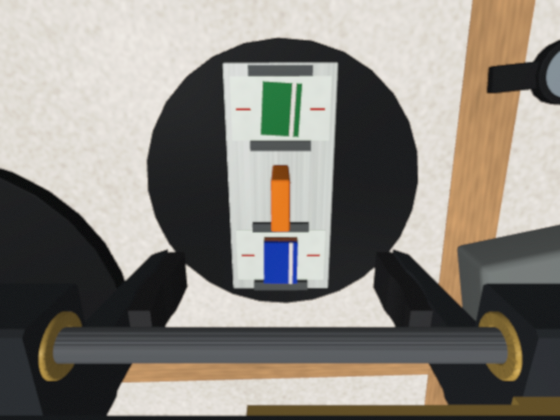

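View shows blue at (281,262) centred between its stops (0.8 mm off, square), with green at (281,109) untouched. Descending to the grip.

Converted, 0.04 m is 0.8, 0.03 m is 0.6.

Call:
send_path(moves=[0.01,0,0.6,0,0,0,0.088,0,0,0.8,0,0,0,0.088,0,0,0.8,0,0,0,0.088,0,0,0.36,0,0,0,0.088,0,0,0.14,0,0,0,0.088,0,0,0.04,0,0,0,0.088,0,0,0,0,0,0,0.05,0,0,0,0,0,0,0.03,0,0,0,0,0,0,0.025,0,0,0,0,0,0,0.025])

```text
time: 17.1
eef_pos: [0.5388, -0.2472, -0.0069]
ee_rot: [2.256, 2.184, 0.001]
contact_force: [0.1, -0.7, 0.4]
finger_gap: 0.0581
gripper_force: 0.0
```

Call:
send_path(moves=[0,0,0,0,0,0,0.02,0,0,0,0,0,0,0.017,0,0,0,0,0,0,0.015,0,0,0,0,0,0,0.012,0,0,0,0,0,0,0.008,0,0,0,0,0,0,0.005,0,0,0,0,0,0,0.005], grip_force=20)

```text
time: 17.8
eef_pos: [0.5381, -0.2468, -0.0079]
ee_rot: [-2.258, -2.185, -0.0]
contact_force: [-0.3, -0.5, -1.2]
finger_gap: 0.0139
gripper_force: 20.0
```

Call:
send_path(moves=[0,0,0,0,0,0,0.005,0,0,0,0,0,0,0.005,0,0,0,0,0,0,0.005,0,0,0,0,0,0,0.005], grip_force=45)

```text
time: 18.2
eef_pos: [0.5381, -0.2469, -0.0079]
ee_rot: [2.258, 2.185, 0.0]
contact_force: [0.2, -0.1, -0.7]
finger_gap: 0.0135
gripper_force: 45.0
```

Firm grip (13.5 mm against the 14 mm grip). Lifting gently, 0.185 m in all.

The rows are not in the units I measure in: shifts go in shares of 50 mm and turns go in shares of pi rad. I convert before sending: -0.01 m is -0.2, -0.009 m is -0.18.

Call:
send_path(moves=[0,0,-0.02,0,0,0,0.005,0,0,-0.04,0,0,0,0.005,0,0,-0.08,0,0,0,0.005,0,0,-0.12,0,0,0,0.005,0,0,-0.16,0,0,0,0.005,0,0,-0.18,0,0,0,0.005,0,0,-0.2,0,0,0,0.005,0,0,-0.2,0,0,0,0.005,0,0,-0.2,0,0,0,0.005,0,0,-0.2,0,0,0,0.005,0,0,-0.2,0,0,0,0.005,0,0,-0.2,0,0,0,0.005])

```text
time: 19.4
eef_pos: [0.5381, -0.2468, 0.083]
ee_rot: [2.257, 2.185, 0.0]
contact_force: [-0.8, 0.3, -4.3]
finger_gap: 0.0139
gripper_force: 45.0
```

Call:
send_path(moves=[0,0,-0.2,0,0,0,0.005,0,0,-0.2,0,0,0,0.005,0,0,-0.2,0,0,0,0.005,0,0,-0.2,0,0,0,0.005,0,0,-0.2,0,0,0,0.005,0,0,-0.2,0,0,0,0.005,0,0,-0.2,0,0,0,0.005,0,0,-0.18,0,0,0,0.005,0,0,-0.14,0,0,0,0.005,0,0,-0.1,0,0,0,0.005,0,0,-0.06,0,0,0,0.005,0,0,-0.02,0,0,0,0.005])

```text
time: 20.6
eef_pos: [0.5382, -0.2469, 0.1773]
ee_rot: [2.258, 2.185, 0.0]
contact_force: [-0.2, -0.2, -4.8]
finger_gap: 0.0138
gripper_force: 45.0
```

Call:
send_path(moves=[0,0,0,0,0,0,0.005,0,0,0,0,0,0,0.005,0,0,0,0,0,0,0.005,0,0,0,0,0,0,0.005,0,0,0,0,0,0,0.005,0,0,0,0,0,0,0.005,0,0,0,0,0,0,0.005,0,0,0,0,0,0,0.005])

```text
time: 21.4
eef_pos: [0.5381, -0.2469, 0.1771]
ee_rot: [2.258, 2.185, -0.0]
contact_force: [0.1, 0.3, -5.0]
finger_gap: 0.0138
gripper_force: 45.0
```

```bash
python3 - <<'E'
from h import *
p,Rt=tool();c=shot('wrist','w7.png');I=c['img'].astype(int);R,G,B=I[...,0],I[...,1],I[...,2]
P=cloud(c);H=P[...,2];Z=p[2]+.0079+.021;print('plate top expected',Z,'moment',r.get_obs()['moment'],r.get_obs()['contact_force'])
m=(I.min(-1)>110)&(abs(H-Z)<.012)&(abs(P[...,0]-.538)<.045);Q=P[m]
A=np.c_[Q[:,:2]-Q[:,:2].mean(0),np.ones(len(Q))];print(len(Q),'plane',np.linalg.lstsq(A,Q[:,2],rcond=None)[0].round(4),Q[:,1].min(),Q[:,1].max())
for n,m in(('blue',(B>R+20)&(B>G+20)),('green',(G>R+25)&(G>B+15))):
    m=m&(abs(H-Z-.014)<.015);k=np.argwhere(m)[:,::-1];print(n,len(k),cv2.minAreaRect(np.array([ray(c,x,Z+.014)[:2] for x in k],np.float32)),np.median(P[m],0))
E
```

```text
t 21.4 pos [ 0.5381 -0.2469  0.1771] yhead -1.88 z [ 0. -0. -1.]
plate top expected 0.20603584912277395 moment [-0.04346892 -0.08952001 -0.03113276] [ 0.06361236 -0.26716952 -4.36758414]
31712 plane [0.001  0.0016 0.2059] -0.3393718079497886 -0.1463541735600765
blue 1621 ((0.5353209972381592, -0.30927953124046326), (0.025628576055169106, 0.030119584873318672), 88.04075622558594) [ 0.53333349 -0.31261886  0.21968649]
green 6743 ((0.5400065779685974, -0.18213161826133728), (0.03975033015012741, 0.02975117787718773), 84.73316955566406) [ 0.53837373 -0.18078022  0.21964399]
```

View pics/w7.png

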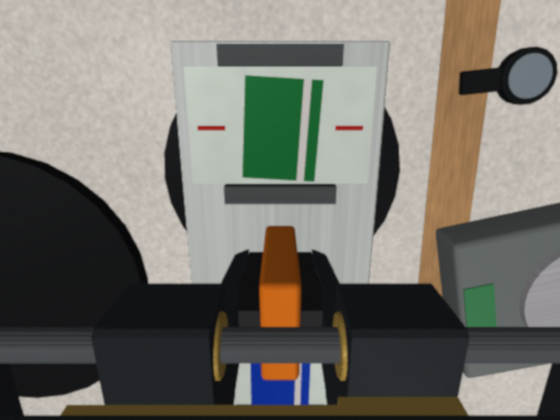

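The carrier hangs level (tilt below 0.15°) with its underside at 0.200 m. Green is at (280,128) and blue at (280,385), each in its field. Handing in.

```bash
python3 -c "
from station import order;print(order.hand_in())"
```

```text
the job is handed in; nothing more can be done
None
```

Job handed in at about 21.5 s: the blue fragment lies square in the free field (under 1 mm off centre), and the carrier is held level and steady with its underside at 0.200 m; the first grasp missed because the fingertips sit 38 mm short of the reported TCP, which I measured and corrected, and I viewed 11 pictures, one over the limit of 10.

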